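Scan a reagent cassette and load it

ROBOT

A 6-joint arm with a two-finger parallel gripper is mounted at the origin on the work surface. World frame = base frame: x ahead of the robot, y to its left, z up, the work surface at z = 0. Lengths are in m, angles in rad, forces in N, time in s.
With the tool pointing down it reaches from about 0.225 to 0.875 m from the base axis. Payload 3.4 kg.
Tool frame: the origin (TCP) lies at the very end of the fingers, on their centre line; the grasp point (between the pads) lies 19 mm behind it; z points along the fingers, y is the line along which they close (so a half turn about z gives the same grasp; the last joint's range is limited). The gripper opens to 85 mm and grips with 20 to 120 N. Pads are 22 mm wide; open, the fingers measure 114 mm over their backs; the gripper's body (76 mm by 85 mm) begins 54 mm behind the grasp point. The pads swing forward as they close: fully open they stand 13 mm farther back than shut.
Start: joints at [1.191, 0.276, 1.505, -0, 1.361, -0.121], TCP at [0.147, 0.556, 0.231] pointing down, gripper open.
Joint ranges: [-2.89, 2.89], [-0.75, 2.08], [0.22, 2.7], [-1.18, 4.32], [0.11, 2.71], [-2.7, 2.7]. Speed limits (rad/s): [2.57, 2.57, 3.14, 3.14, 3.14, 3.14].

INTERFACE

Orientations are given as a unit quaternion [w, x, y, z].
In Python, from rig import manip, get_image, camera_info gives the robot as it stands. The module is installed in compiled form; this text tells all that it offers.
- The arm moves only by the shell command python3 -m crank 'ROWS' [FORCE]. ROWS is a JSON object of lists of equal length, an entry for each row: "translation": the shift along the tool's x, y, z in mm, a list of three; "roll": the turn about the tool's z in rad; "fingers": the opening, from 0 (shut) to 1 (fully open). A call has 1 to 8 rows; each row shifts and turns the commanded pose from where the row before left it, along the tool's axes as they then stand; what a row does not reach is not made up. A row lasts 1/10 s, in which the tool goes at most 50 mm and 8.59 degrees, less where a joint would pass 70% of its speed; a pose out of reach is approached as far as the arm can. A call is refused whole if a number of a shift passes 50 or a number of a turn 0.15, either way. A call with a gripper value outside its range is refused whole. The fingers move at their own pace and stop on an object; FORCE is the grip in N (left out, the last holds). Time passes only in rows, so rows that do not move let the fingers close. It gives the time, the measured TCP pose, the force, the opening and the grip force at its end, in the units of the state.
- manip.get_state(): the state, without advancing time (a new reading comes with each control period).
- get_image(name): name is "scene" or "top" or "wrist"; returns the picture (480x640x3 uint8, blue, green, red); there is no depth.
- camera_info(name): a dict with "mtx" (3x3 intrinsics, pixels), "D" ([k1, k2, p1, p2, k3] as OpenCV has them; the pictures are not rectified), "rvec" (rotation vector, rad) and "tvec" (3), from world to camera coordinates, as OpenCV has them. Camera axes: x right, y down, z forward; pixel columns grow to the right and rows downward; lengths in m; the calibration is good to about 2 mm. A picture is of the moment at which its call begins: read the wrist's pose just before it. camera_info takes no time and is no camera call; for the wrist camera it gives the pose at the moment of the call.
- manip.sign_off(): hands the job in; it is judged then, once.
The state is a dict: "clock": time; "qpos": joint angles; "qd": joint speeds; "effort": joint torques, N m; "position": TCP position; "ee_rot": TCP orientation; "contact_force": force on the tool from outside, world axes, zero at the start; "moment": the same for the moment, N m; "width": finger opening in m; "gripper_force": force on a finger pad.
Only numpy, scipy, OpenCV 4.12 (cv2) and the standard library are available. Lean on these libraries where they do the work, as an engineer would, in place of code of your own. Each camera call takes 0.05 s, during which the arm holds its last target. There are 200 camera calls.

TASK

Pick up the hand scanner and aim its red window squarely at the middle of the bar label on the orange reagent cassette from about 10 cm away, holding it still there for a second. Lay the scanner back in its rest the way it was, and only then slide the orange cassette along its lane, without lifting it, until it is fully home against the stop under the red hood. Leave the blue cassette, the amber bottle and the white jar where they are.

Things in the scene. Friction and masses are not known exactly. Their poses are not given: they have to be found in the camera images.
- scanner: Hand scanner, 0.22 kg: level black handle 160 x 28 x 30 (x, y, z) and a white head bent 45 degrees down at its front. Origin: on the handle's underside; handle spans x -85 to 75, z 0 to 30. x points along the handle to the head, z up. Grip its flat sides from above, across y, at about x = -12, between the rest's saddles. Mass centre x = 15. Head reaches x = 122 and z = -19.
- scanner_window: Red scanner window on the end face of the scanner's head, fixed to the scanner. Origin: middle of the window, at (110, 0, -6) mm in the scanner's frame. x is the direction the scanner looks: forward and 45 degrees below the handle; y is across the handle as the scanner's y.
- rest: Fixed scanner rest: plate 170 x 90 x 10, two grey open saddles 12 thick at x = -60 and 35, floors 55 above the bench, cheeks 40 apart rising 14 more; the handle lies between them with 6 free each side. Origin: middle of the underside, z up. The scanner starts with its origin at (0, 0, 55) mm here (up to 6 off along x), x the same way as the rest's x.
- loader: Fixed white loader, 300 (x) x 174 (y). Origin: middle of the underside, x inward along the lanes to the stop, z up. Two lanes at y = -40 and 40, 65 wide, floor 10 above the bench, rails 12 higher, open at -x. Stop face at x = 140; red hood over x 95 to 150, underside 95, top 103 above the bench. A cassette fully home has its origin at x = 80.
- orange_cassette: Orange cassette in either lane: 120 (x) x 60 x 70 high, caps 6 more on top, 0.28 to 0.52 kg, slides on plain friction. Origin: middle of the underside; x inward along the lane as the loader's x, z up. Outer end (x = -60) is upright to 30 high (push here), then slopes at 45 degrees to the top at x = -20. Starts 100 to 140 short of the stop.
- orange_cassette_label: White bar label 38 x 42 with black bars on the sloping face of the orange cassette, fixed to it. Origin: middle of the label, at (-40, 0, 50) mm in the cassette's frame. z points squarely out of the label: 45 degrees upward and outward (against the cassette's x).
- blue_cassette: Blue reagent cassette, same shape and frame as the orange one, in the other lane. Leave it alone.
- amber_bottle: Amber glass bottle, 56 diameter, 130 high, on the bench. Origin: middle of its underside. Leave it alone.
- white_jar: White jar with a blue cap, 60 diameter, 80 high, on the bench. Origin: middle of its underside. Leave it alone.

How it is judged:
On the way, in this order (a step that is already met when the one before it is completed fails the run):
1. the scanner looks squarely at the middle of the orange cassette's label and is held still for 0.8 s (60 to 140 mm away, within 14 mm of the label middle, 0.35 rad of square, under 20 mm/s) (x of orange_cassette_label in the frame of scanner_window between 0.06 and 0.14 m and y of orange_cassette_label in the frame of scanner_window between -0.014 and 0.014 m and z of orange_cassette_label in the frame of scanner_window between -0.014 and 0.014 m and angle between the x axis of scanner_window and the z axis of orange_cassette_label, either way round below 0.35 rad and linear speed of scanner below 0.02 m/s and angular speed of scanner below 0.15 rad/s), for 0.8 s.
2. the scanner lies back in its rest, let go (x of scanner in the frame of rest between -0.02 and 0.02 m and y of scanner in the frame of rest between -0.01 and 0.01 m and z of scanner in the frame of rest between 0.05 and 0.06 m and x of scanner_window in the frame of rest above 0.08 m and angle between scanner's own z axis and vertical below 0.08 rad and linear speed of scanner below 0.02 m/s and contact force between the fingers and scanner below 0.1 N), for 0.2 s.
3. the orange cassette is fully home against the stop (x of orange_cassette in the frame of loader between 0.076 and 0.083 m and z of orange_cassette in the frame of loader below 0.014 m and angle between orange_cassette's own z axis and vertical below 0.06 rad and linear speed of orange_cassette below 0.01 m/s), for 0.2 s.
At the end, for the whole second after the job is handed in: Orange cassette flat in its lane within 4 mm of the stop; scanner released, level in both saddles, head the way it was (within 20 mm along, 10 mm across, 5 mm in height); blue cassette within 10 mm, bottle and jar within 20 mm of their starts; all at rest (all of step 2 and all of step 3 and distance of blue_cassette from where it was at the start of the episode below 0.01 m and distance of each of amber_bottle, white_jar from where it was at the start of the episode below 0.02 m); the robot touches nothing.
It fails at once if the orange cassette is lifted more than 10 mm off the lane floor or tipped (z of orange_cassette in the frame of loader above 0.02 m or angle between orange_cassette's own z axis and vertical above 0.3 rad).
It fails at once if the blue cassette is shifted more than 10 mm (distance of blue_cassette from where it was at the start of the episode above 0.01 m).
It fails at once if the bottle or the jar is shifted more than 20 mm (distance of any of amber_bottle, white_jar from where it was at the start of the episode above 0.02 m).
It also fails if it takes over 70 s, if anything falls off the work surface, if the arm or the gripper's body presses on something with over 40 N, if the wrist force passes 120 N, or if a joint passes its speed limit or range.

## Working session

There is one attempt and no reset: what is moved stays moved. The work goes in short steps, Python scripts to look and compute and a shell command to move; the robot and the scene stay as the last step left them, time stands still between calls to the robot, and variables do not carry over. Pictures are saved under pics/ and viewed, at most 14 in all, crops included, and the job is handed in when it is done.

```bash
mkdir -p pics; python3 - <<'E'
from rig import manip,get_image,camera_info
import cv2,numpy as np
for n in("scene","top"):
    im=get_image(n); cv2.imwrite(f"pics/{n}0.png",im)
    c=camera_info(n); R=cv2.Rodrigues(np.array(c["rvec"]))[0]; print(n,-R.T@np.array(c["tvec"]).ravel(),R[2],c["mtx"],c["D"])
s=manip.get_state();print(s)
E
```

```text
scene [ 1.17692093 -0.13452256  1.09600155] [-0.5082036   0.11679335 -0.85328097] [[503.63389011   0.         306.2494736 ]
 [  0.         503.63389011 235.66197464]
 [  0.           0.           1.        ]] [-0.03393333  0.          0.          0.          0.        ]
top [ 3.61785155e-01 -6.87064084e-04  1.70562622e+00] [ 1.30518342e-01  4.90838946e-04 -9.91445773e-01] [[594.35826355   0.         315.44144668]
 [  0.         594.35826355 229.75289575]
 [  0.           0.           1.        ]] [-0.1273279  0.         0.         0.         0.       ]
{'clock': 0.1, 'qpos': array([ 1.19101821e+00,  2.76516597e-01,  1.50601372e+00,  1.57882729e-05,
        1.36072990e+00, -1.20997567e-01]), 'qd': array([-0.0017741 , -0.00285746, -0.00143234, -0.00070909, -0.00157292,
       -0.00264643]), 'effort': array([ 2.63295005e-03, -4.17702842e+01, -2.46406084e+01, -3.91056274e-04,
        5.87457296e-03,  2.36449443e-05]), 'position': array([0.14696068, 0.55540034, 0.23053201]), 'ee_rot': array([-2.14072757e-04,  1.29031133e-01,  9.91640193e-01, -8.05868887e-04]), 'contact_force': array([-0.73044839,  0.30295206,  0.16986867]), 'moment': array([ 0.0125057 , -0.01388855,  0.00370567]), 'gripper_force': 0.0, 'width': 0.08526567952438094}
```

View pics/top0.png

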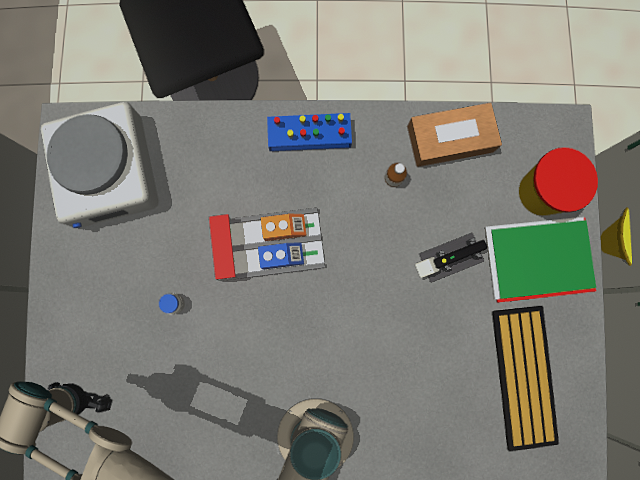

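View pics/scene0.png

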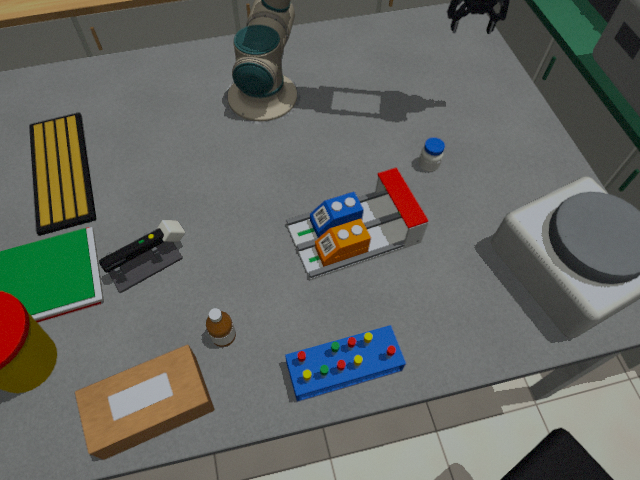

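The top view shows the loader at about (268,243) with the hood on the left at (222,247). The orange cassette is at (285,226) in the upper lane, with its label at (297,225). The scanner handle runs from (485,245) to its head at (427,268). The bottle is at (397,173) and the jar at (170,303). The scene view agrees with this.

```bash
cat > h.py <<'E'
from rig import manip,get_image,camera_info
import cv2,numpy as np
from scipy.spatial.transform import Rotation as Ro
def cam(n):
    c=camera_info(n); return {k:np.array(c[k],float) for k in("mtx","D","rvec","tvec")}
def ray(c,px,z):
    p=cv2.undistortPoints(np.array(px,float).reshape(-1,1,2),c["mtx"],c["D"]).reshape(-1,2)
    R=cv2.Rodrigues(c["rvec"])[0]; o=-R.T@c["tvec"].ravel()
    d=np.c_[p,np.ones(len(p))]@R
    return o+d*((z-o[2])/d[:,2])[:,None]
def blob(m,roi,k=0):
    x0,y0,x1,y1=roi; w=np.zeros(m.shape[:2],np.uint8); w[y0:y1,x0:x1]=m[y0:y1,x0:x1].astype(np.uint8)*255
    if k: w=cv2.morphologyEx(w,cv2.MORPH_OPEN,np.ones((k,k),np.uint8))
    cs=cv2.findContours(w,cv2.RETR_EXTERNAL,cv2.CHAIN_APPROX_NONE)[0]
    return max(cs,key=cv2.contourArea).reshape(-1,2)
def rect(c,px,z):
    "centre, long-side length/yaw(deg mod 180), short side, of px outline on plane z (m)"
    (cx,cy),(a,b),t=cv2.minAreaRect((ray(c,px,z)[:,:2]*1000).astype(np.float32))
    if b>a:a,b,t=b,a,t+90
    return np.round([cx,cy,a,b,t%180],1)
E
python3 - <<'E'
from h import *
im=cv2.imread("pics/top0.png"); c=cam("top"); h=cv2.cvtColor(im,cv2.COLOR_BGR2HSV); H,S,V=[h[...,i].astype(int) for i in range(3)]
red=((H<6)|(H>174))&(S>150)&(V>90)
print("hood",rect(c,blob(red,(195,200,245,290)),.103))
org=(H>8)&(H<20)&(S>150)&(V>120)
print("orange",rect(c,blob(org,(250,205,320,245)),.08))
blk=(V<35); print("handle",rect(c,blob(blk,(405,225,495,285),3),.085))
print("label",ray(c,[[297,225]],.06),"bottle",ray(c,[[399,168]],.13),"jar",ray(c,[[168,303]],.08),"head",ray(c,[[427,268]],.075))
x=np.hstack([cv2.resize(im[195:290,200:330],None,fx=3,fy=3,interpolation=2),cv2.resize(im[205:300,400:530],None,fx=3,fy=3,interpolation=2)]); cv2.imwrite("pics/c1.png",x)
E
```

```text
hood [526.9 255.  172.   53.3   7.4]
orange [588.   89.9 119.5  61.5  96.4]
handle [ 515.8 -414.3  123.9   29.1  111.4]
label [[0.59167776 0.05172762 0.06      ]] bottle [[ 0.73938457 -0.22683679  0.13      ]] jar [[0.37207876 0.4037581  0.08      ]] head [[ 0.47094922 -0.3078339   0.075     ]]
```

View pics/c1.png

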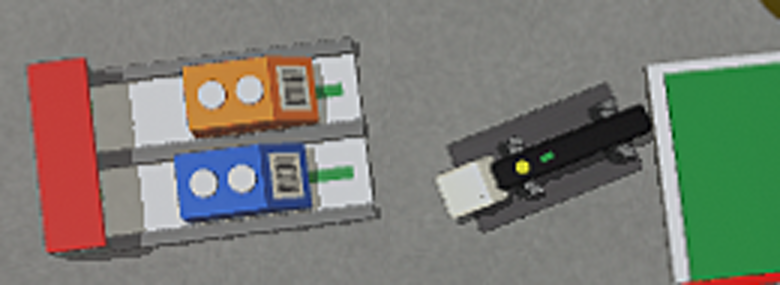

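The crop confirms the layout. The orange cassette is in the upper lane, which is the loader's y = -40 lane, with its label facing the open end. The scanner head points toward +y, and the handle yaw is about 111°. The measured sizes match the hood (172x53) and the cassette (120x61). Next I turn the tool to the handle's yaw.

```bash
cat >> h.py <<'E'
def rel(target,yaw=None):
    "rows needed (tool mm) from the present pose to world target (m), and roll to bring tool x to world yaw (deg)"
    s=manip.get_state(); q=s["ee_rot"]; R=Ro.from_quat([q[1],q[2],q[3],q[0]]).as_matrix()
    d=(np.array(target)-s["position"])*1000
    y=np.degrees(np.arctan2(R[1,0],R[0,0]))
    out=[np.round(R.T@d,1).tolist(),"toolx yaw",round(y,2)]
    if yaw is not None:
        r=np.radians((y-yaw+180)%360-180); Y=np.radians(yaw)
        R2=np.array([[np.cos(Y),np.sin(Y),0],[np.sin(Y),-np.cos(Y),0],[0,0,-1]])
        out+=["roll",round(r,4),"after roll",np.round(R2.T@d,1).tolist()]
    return out
E
python3 -m crank '{"translation":[[0,0,0],[0,0,0],[0,0,0],[0,0,0],[0,0,0],[0,0,0],[0,0,0]],"roll":[0.14,0.14,0.14,0.14,0.14,0.14,0.1],"fingers":[1,1,1,1,1,1,1]}'
python3 - <<'E'
from h import *
c=cam("wrist");R=cv2.Rodrigues(c["rvec"])[0];o=-R.T@c["tvec"].ravel();s=manip.get_state();q=s["ee_rot"];T=Ro.from_quat([q[1],q[2],q[3],q[0]]).as_matrix()
print(c["mtx"][0,0],"cam in tool",T.T@(o-s["position"]),"axis",T.T@R[2])
for t in([.55,.0,.30],[.50,-.45,.28]): print(rel(t,111.4))
E
```

```text
clock: 0.8
position: [0.1471, 0.5556, 0.2308]
ee_rot: [0.0, 0.566, 0.824, -0.001]
contact_force: [-0.5, -0.6, -1.0]
width: 0.0857
gripper_force: 0.0
376.1120673463685 cam in tool [ 0.0673201  -0.00080078 -0.14196557] axis [-2.60805903e-01 -6.07530782e-05  9.65391256e-01]
[[-663.2, 176.6, -68.8], 'toolx yaw', np.float64(111.04), 'roll', np.float64(-0.0063), 'after roll', [-664.3, 172.5, -69.2]]
[[-1065.3, -31.6, -48.4], 'toolx yaw', np.float64(111.04), 'roll', np.float64(-0.0063), 'after roll', [-1065.0, -38.3, -49.2]]
```

```bash
python3 -m crank '{"translation":[[-44.5,17,-8.5],[-44.5,17,-8.5],[-44.5,17,-8.5],[-44.5,17,-8.5],[-44.5,17,-8.5],[-44.5,17,-8.5]],"roll":[0,0,0,0,0,0],"fingers":[1,1,1,1,1,1]}'
python3 -m crank '{"translation":[[-44.5,17,-8.5],[-44.5,17,-8.5],[-44.5,17,-8.5],[-44.5,17,-8.5],[-44.5,17,-8.5],[-44.5,17,-8.5],[0,0,0],[0,0,0]],"roll":[0,0,0,0,0,0,0,0],"fingers":[1,1,1,1,1,1,1,1]}'
python3 - <<'E'
from h import *
import pickle
c=cam("wrist");im=get_image("wrist");cv2.imwrite("pics/w1.png",im);pickle.dump(c,open("w1.pkl","wb"))
print(manip.get_state()["position"])
E
```

```text
clock: 1.4
position: [0.3399, 0.3425, 0.2824]
ee_rot: [-0.0, 0.564, 0.826, -0.0]
contact_force: [0.3, -0.2, 0.5]
width: 0.0855
gripper_force: 0.0
clock: 2.2
position: [0.5316, 0.1317, 0.3325]
ee_rot: [-0.001, 0.565, 0.825, -0.0]
contact_force: [-1.1, -0.2, -0.6]
width: 0.0851
gripper_force: 0.0
[0.5307999  0.13257928 0.33258361]
```

View pics/w1.png

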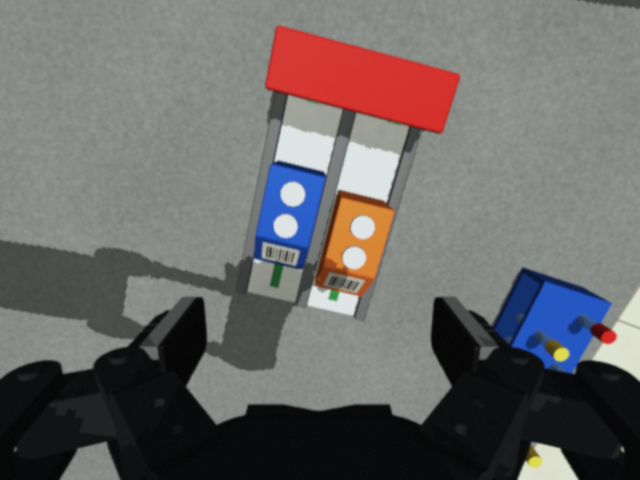

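The wrist view shows the hood's corners at about (279,27), (460,73), (442,133) and (267,88). The orange label is at (343,282) and its caps are at (363,227) and (355,258).

```bash
python3 - <<'E'
from h import *
import pickle
im=cv2.imread("pics/w1.png");c=pickle.load(open("w1.pkl","rb"));h=cv2.cvtColor(im,cv2.COLOR_BGR2HSV); H,S,V=[h[...,i].astype(int) for i in range(3)]
hd=rect(c,blob(((H<6)|(H>174))&(S>150)&(V>150),(255,15,475,145)),.103); print("hood",hd)
yaw=np.radians(hd[4]+90) if hd[4]<90 else np.radians(hd[4]-90)
ex=np.array([np.cos(yaw),np.sin(yaw)]);ey=np.array([-ex[1],ex[0]]); L=hd[:2]-122.5*ex; print("yaw",np.degrees(yaw),"loader",L)
loc=lambda p:np.round([(p[:2]*1000-L)@ex,(p[:2]*1000-L)@ey],1)
w=(S<60)&(V>150)
for r,z in(((346,212,378,242),.086),((340,246,368,271),.086),((276,180,306,207),.086),((272,214,300,239),.086)):
    p=blob(w,r); (x,y),rad=cv2.minEnclosingCircle(p); print("cap",x,y,rad,loc(ray(c,[[x,y]],z)[0]))
x0,y0,x1,y1=318,268,370,298
cv2.imwrite("pics/c2.png",cv2.resize(im[250:330,290:390],None,fx=6,fy=6,interpolation=2))
lab=blob(cv2.morphologyEx(((S<90)&(V>60)).astype(np.uint8),cv2.MORPH_CLOSE,np.ones((3,3),np.uint8))>0,(322,272,366,293))
m=cv2.minAreaRect(lab.astype(np.float32)); print("label",m,ray(c,[m[0]],.06),loc(ray(c,[m[0]],.06)[0]))
org=blob((H>8)&(H<22)&(S>150)&(V>150),(300,180,410,310))
b=ray(c,org,.08); l=np.array([loc(p) for p in b]); print("orange on z80: x",l[:,0].min(),l[:,0].max(),"y",l[:,1].min(),l[:,1].max())
E
```

```text
hood [524.7 256.5 171.4  52.8   7.5]
yaw 97.5 loader [540.68945855 135.04800448]
cap 362.1368408203125 226.71578979492188 11.932565689086914 [-13.4 -39.7]
cap 353.6000061035156 257.20001220703125 11.627653121948242 [-48.3 -39.7]
cap 292.44354248046875 193.68951416015625 12.218657493591309 [ 3.3 39.7]
cap 285.2489929199219 225.57968139648438 11.902077674865723 [-31.5  39.7]
label ((342.5, 282.5), (19.0, 41.0), 90.0) [[0.59148663 0.05198782 0.06      ]] [-89.  -39.5]
orange on z80: x -91.8 11.6 y -69.2 -10.2
```

View pics/c2.png

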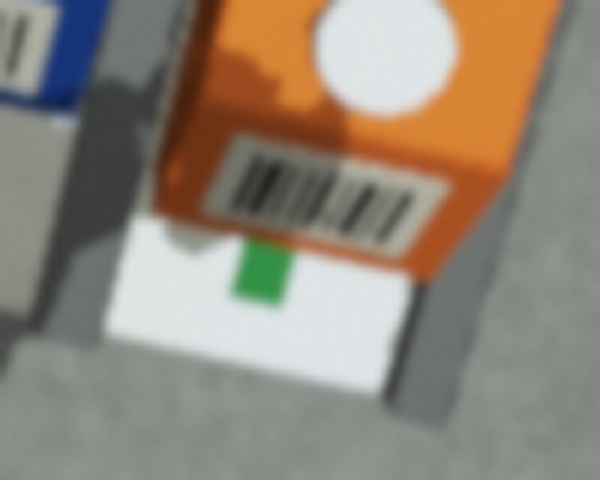

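The crop confirms the label centre at about pixel (344,283). That puts the cassette origin at loader x ≈ -49, which is 129 mm short of home and consistent with the range given. Now over to the scanner.

```bash
python3 -m crank '{"translation":[[-42,-16.3,4],[-42,-16.3,4],[-42,-16.3,4],[-42,-16.3,4],[-42,-16.3,4],[-42,-16.3,4],[-42,-16.3,4],[-42,-16.3,4]],"roll":[0,0,0,0,0,0,0,0],"fingers":[1,1,1,1,1,1,1,1]}' >/dev/null
python3 -m crank '{"translation":[[-42,-16.3,4],[-42,-16.3,4],[-42,-16.3,4],[-42,-16.3,4],[-42,-16.3,4],[0,0,0],[0,0,0]],"roll":[0,0,0,0,0,0,0],"fingers":[1,1,1,1,1,1,1]}'
python3 - <<'E'
from h import *
import pickle
c=cam("wrist");im=get_image("wrist");cv2.imwrite("pics/w2.png",im);pickle.dump(c,open("w2.pkl","wb"))
E
```

```text
clock: 3.75
position: [0.5326, -0.452, 0.28]
ee_rot: [-0.001, 0.564, 0.826, 0.001]
contact_force: [-0.2, 0.6, -0.2]
width: 0.0855
gripper_force: 0.0
```

View pics/w2.png

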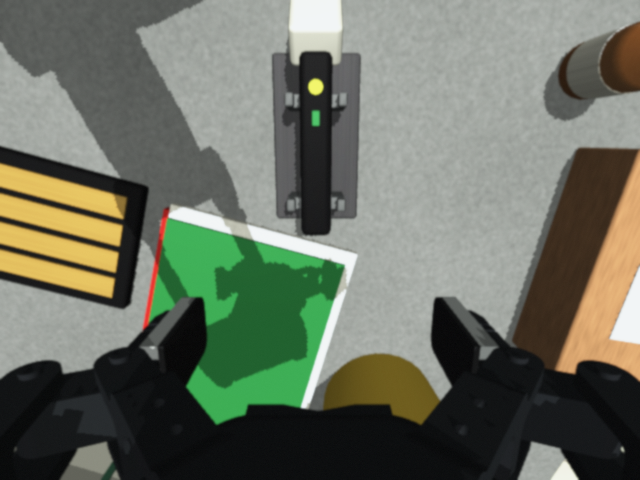

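The wrist view shows the black handle from (316,52) to (316,234), aligned with the tool. The rest's plate spans columns 274 to 359 and rows 54 to 217.

```bash
python3 - <<'E'
from h import *
import pickle
im=cv2.imread("pics/w2.png");c=pickle.load(open("w2.pkl","rb"));h=cv2.cvtColor(im,cv2.COLOR_BGR2HSV); H,S,V=[h[...,i].astype(int) for i in range(3)]
m=(V<50)|((S>120)&(H>15)&(H<80))
p=blob(m,(298,45,340,245),5);print(cv2.boundingRect(p)); r=rect(c,p,.085);print("handle",r)
pl=blob((V<125)&(V>0),(268,50,365,220),3);print(cv2.boundingRect(pl),"plate",rect(c,pl,.01))
Y=np.radians(r[4]);e=np.array([np.cos(Y),np.sin(Y)]);
front=ray(c,[[316,52]],.085)[0];backt=ray(c,[[316,234]],.085)[0]; print(front,backt)
cc=front[:2]*1000-75*e; print("origin from front",cc,"from back(top)",backt[:2]*1000+85*e)
R=cv2.Rodrigues(c["rvec"])[0];o=-R.T@c["tvec"].ravel();print("cam",o,"cam local x",(o[:2]*1000-cc)@e)
print(V[150,300],V[150,282],V[150,316],V[150,268])
print(rel([*( (cc-12*e)/1000),.28],r[4]))
E
```

```text
(298, 53, 35, 181)
handle [ 507.  -397.9  152.    29.2  110.6]
(272, 50, 89, 170) plate [ 504.7 -390.4  172.1   89.6  111.3]
[ 0.48032401 -0.32609827  0.085     ] [ 0.53590554 -0.46913414  0.085     ]
origin from front [ 506.71213075 -396.30273212] from back(top) [ 505.99900019 -389.56908161]
cam [ 0.50751773 -0.38993672  0.42221759] cam local x 5.675521027636889
31 98 35 171
[[48.6, -4.4, 0.9], 'toolx yaw', np.float64(111.4), 'roll', np.float64(0.0139), 'after roll', [48.5, -5.1, 0.8]]
```

```bash
python3 -m crank '{"translation":[[28,-1.4,25],[28,-1.4,25],[0,0,45],[0,0,40],[0,0,30],[0,0,12],[0,0,0],[0,0,0]],"roll":[0,0,0,0,0,0,0,0],"fingers":[1,1,1,1,1,1,1,1]}'
python3 - <<'E'
from h import *
import pickle
print(rel([.5097,-.401,.053],111.3))
c=cam("wrist");im=get_image("wrist");cv2.imwrite("pics/w3.png",im);pickle.dump(c,open("w3.pkl","wb"))
E
```

```text
clock: 4.6
position: [0.5106, -0.4019, 0.1061]
ee_rot: [0.001, 0.564, 0.826, -0.0]
contact_force: [0.2, -0.8, 0.4]
width: 0.0854
gripper_force: 0.0
[[1.3, -0.6, 53.1], 'toolx yaw', np.float64(111.38), 'roll', np.float64(0.0013), 'after roll', [1.1, -0.5, 53.1]]
```

View pics/w3.png

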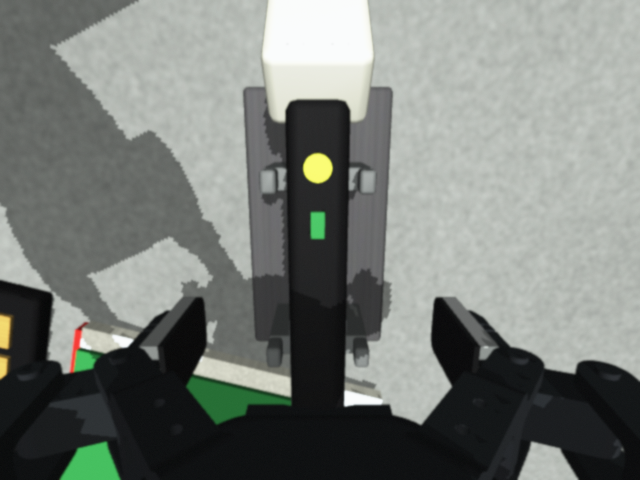

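The near view shows the handle centred between the fingers, around column 318. The front saddle is at row 180 and the rear saddle at row 350.

```bash
python3 - <<'E'
from h import *
import pickle
c=pickle.load(open("w3.pkl","rb"));s=manip.get_state();e=np.array([np.cos(np.radians(111.3)),np.sin(np.radians(111.3))]);n=np.array([e[1],-e[0]])
for nm,p,z in(("fsadL",[268,180],.069),("fsadR",[368,180],.069),("rsadL",[275,352],.069),("rsadR",[361,352],.069),("hL",[289,250],.085),("hR",[348,250],.085),("hfront",[318,101],.085)):
    w=ray(c,[p],z)[0][:2]-s["position"][:2]; print(nm,np.round([w@e*1000,w@n*1000],1))
E
```

```text
fsadL [ 48.9 -24.6]
fsadR [49.  22.6]
rsadL [-42.7 -24. ]
rsadR [-42.7  22.2]
hL [ 19.2 -14.1]
hR [19.2 12.6]
hfront [82.7 -1. ]
```

```bash
python3 -m crank '{"translation":[[2,-0.8,20],[0,0,20],[0,0,13],[0,0,0],[0,0,0]],"roll":[0,0,0,0,0],"fingers":[1,1,1,1,1]}'
python3 -m crank '{"translation":[[0,0,0],[0,0,0],[0,0,0],[0,0,0],[0,0,0],[0,0,0],[0,0,0],[0,0,0]],"roll":[0,0,0,0,0,0,0,0],"fingers":[0,0,0,0,0,0,0,0]}' 60
```

```text
clock: 5.15
position: [0.5085, -0.401, 0.0522]
ee_rot: [0.001, 0.564, 0.826, -0.0]
contact_force: [-0.7, 0.0, -0.4]
width: 0.0852
gripper_force: 0.0
clock: 5.95
position: [0.5084, -0.4007, 0.0519]
ee_rot: [0.001, 0.564, 0.826, 0.0]
contact_force: [1.3, 0.3, 6.1]
width: 0.0274
gripper_force: 60.1
```

```bash
python3 -m crank '{"translation":[[0,0,-8],[0,0,-15],[0,0,-25],[0,0,-30],[0,0,-25],[0,0,-15],[0,0,0],[0,0,0]],"roll":[0,0,0,0,0,0,0,0],"fingers":[0,0,0,0,0,0,0,0]}' 90
python3 -m crank '{"translation":[[0,0,0],[0,0,0],[0,0,0],[0,0,0],[0,0,0]],"roll":[0.06,0.06,0.06,0.06,0],"fingers":[0,0,0,0,0]}'
python3 - <<'E'
from h import *
print(rel([.617,-.1381,.1337],97.5))
c=cam("wrist");im=get_image("wrist");cv2.imwrite("pics/w4.png",im)
h=cv2.cvtColor(im,cv2.COLOR_BGR2HSV); y=(h[...,0]>20)&(h[...,0]<35)&(h[...,1]>100)&(h[...,2]>150)
s=manip.get_state()
p=blob(y,(280,20,360,300));(a,b),r=cv2.minEnclosingCircle(p); w=ray(c,[[a,b]],s["position"][2]+.033)[0]
# same dot as seen before the grasp (w3), relative to the grasp TCP
import pickle
c3=pickle.load(open("w3.pkl","rb")); w3=ray(c3,[[318,168]],.085)[0]
for W,P,Y in((w,s["position"],97.5),(w3,np.array([.5084,-.4007,.0519]),111.3)):
    e=np.array([np.cos(np.radians(Y)),np.sin(np.radians(Y))]);n=np.array([e[1],-e[0]]);d=(W-P)[:2]*1000;print(a,b,r,d@e,d@n)
E
```

```text
clock: 6.75
position: [0.5072, -0.3999, 0.1683]
ee_rot: [-0.001, 0.564, 0.826, 0.0]
contact_force: [-0.2, 0.8, -1.9]
width: 0.027
gripper_force: 88.6
clock: 7.25
position: [0.5069, -0.3995, 0.167]
ee_rot: [-0.002, 0.659, 0.752, 0.0]
contact_force: [-0.7, -1.1, -2.8]
width: 0.0268
gripper_force: 88.5
[[244.5, 143.6, 33.8], 'toolx yaw', np.float64(97.57), 'roll', np.float64(0.0012), 'after roll', [244.8, 143.2, 33.3]]
318.613525390625 189.3777313232422 21.753679275512695 52.93549213744208 -1.1601920035397195
318.613525390625 189.3777313232422 21.753679275512695 53.26492592581088 0.5973321324198728
```

View pics/w4.png

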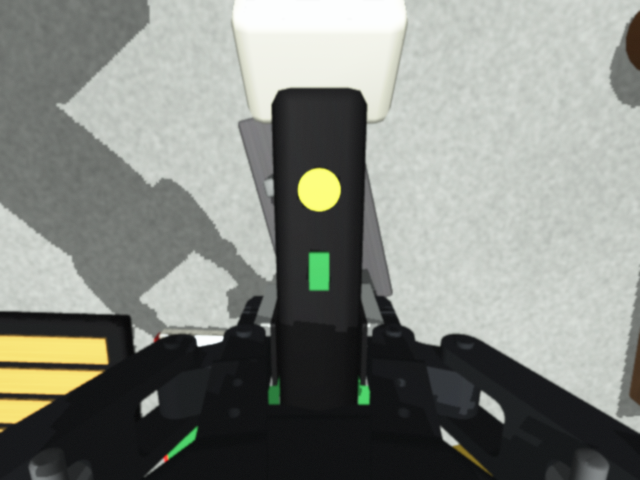

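The scanner is held straight and level in the picture, with the dot at (319,189), and it did not slip. Next I carry it to the label.

```bash
python3 -m crank '{"translation":[[20,12,0],[35,20,0],[40,23,3.5],[40,23,5],[40,23,5],[34,20,5],[24,15,8],[11.5,7.5,7]],"roll":[0,0,0,0,0,0,0,0],"fingers":[0,0,0,0,0,0,0,0]}'
python3 -m crank '{"translation":[[0,0,0],[0,0,0],[0,0,0],[0,0,0]],"roll":[0,0,0,0],"fingers":[0,0,0,0]}'
python3 - <<'E'
from h import *
import pickle
print(rel([.617,-.1381,.1337],97.5))
c=cam("wrist");im=get_image("wrist");cv2.imwrite("pics/w5.png",im);pickle.dump(c,open("w5.pkl","wb"))
E
```

```text
clock: 8.1
position: [0.6182, -0.1363, 0.1346]
ee_rot: [-0.001, 0.658, 0.753, 0.0]
contact_force: [0.0, -0.4, -2.9]
width: 0.0268
gripper_force: 88.7
clock: 8.5
position: [0.6178, -0.1408, 0.1362]
ee_rot: [0.0, 0.66, 0.752, -0.0]
contact_force: [0.3, 0.0, -2.5]
width: 0.0267
gripper_force: 88.7
[[2.8, -0.4, 2.5], 'toolx yaw', np.float64(97.46), 'roll', np.float64(-0.0006), 'after roll', [2.8, -0.4, 2.5]]
```

View pics/w5.png

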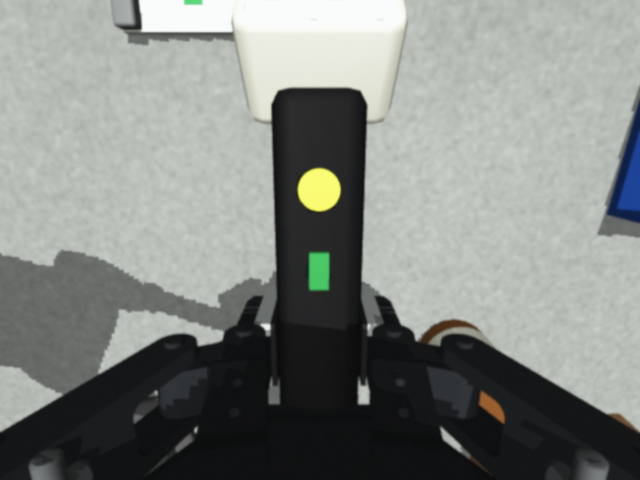

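The picture shows the loader's open end at the top left, with the rail corner at about (128,30) and the lane mark at column 193. I'll check these against the loader frame.

```bash
python3 - <<'E'
from h import *
import pickle
c=pickle.load(open("w5.pkl","rb"));Y=np.radians(97.5);ex=np.array([np.cos(Y),np.sin(Y)]);ey=np.array([-ex[1],ex[0]]);L=np.array([540.7,135.0])
loc=lambda c,p,z:np.round([(ray(c,[p],z)[0][:2]*1000-L)@ex,(ray(c,[p],z)[0][:2]*1000-L)@ey],1)
print("railcorner top",loc(c,[113,26],.022),"green",loc(c,[193,3],.01),"floor edge",loc(c,[190,33],.01), "innerrail",loc(c,[139,5],.022))
c1=pickle.load(open("w1.pkl","rb"));print("w1: floor end mid",loc(c1,[333,310],.01),"green orange",loc(c1,[334,296],.01),"green blue",loc(c1,[276,280],.01))
im=cv2.imread("pics/scene0.png");cs=cam("scene");h=cv2.cvtColor(im,cv2.COLOR_BGR2HSV)
im2=get_image("scene");cv2.imwrite("pics/s2.png",cv2.resize(im2[150:310,200:400],(800,600),interpolation=2))
print(rel([.617,-.1381,.1337],97.5))
E
```

```text
railcorner top [-150.1   86. ] green [-134.    39.6] floor edge [-151.   43.] innerrail [-138.8   68.7]
w1: floor end mid [-148.5  -45. ] green orange [-128.5  -41.3] green blue [-124.6   38.5]
[[2.4, -0.5, 2.5], 'toolx yaw', np.float64(97.48), 'roll', np.float64(-0.0004), 'after roll', [2.3, -0.5, 2.5]]
```

View pics/s2.png

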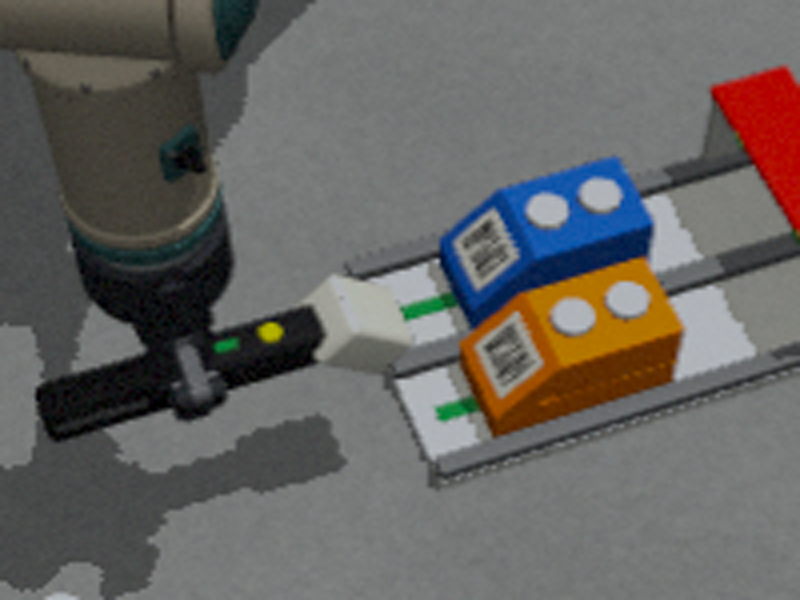

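The loader frame agrees to 1–2 mm. In the scene view the scanner is level, in line with the orange lane, with its head facing the label. I make a small correction and hold.

```bash
python3 -m crank '{"translation":[[2.3,-0.5,2.5],[0,0,0],[0,0,0],[0,0,0],[0,0,0],[0,0,0],[0,0,0],[0,0,0]],"roll":[0,0,0,0,0,0,0,0],"fingers":[0,0,0,0,0,0,0,0]}'
python3 -m crank '{"translation":[[0,0,0],[0,0,0],[0,0,0],[0,0,0],[0,0,0],[0,0,0],[0,0,0],[0,0,0]],"roll":[0,0,0,0,0,0,0,0],"fingers":[0,0,0,0,0,0,0,0]}'
python3 - <<'E'
from h import *
print(rel([.617,-.1381,.1337],97.5)); print(rel([.5084,-.4007,.1683],111.35))
E
```

```text
clock: 9.4
position: [0.6172, -0.1369, 0.1333]
ee_rot: [-0.0, 0.659, 0.752, 0.0]
contact_force: [-0.3, 0.5, -2.9]
width: 0.0269
gripper_force: 88.7
clock: 10.2
position: [0.6172, -0.1369, 0.1333]
ee_rot: [-0.0, 0.659, 0.752, 0.0]
contact_force: [-0.3, -0.3, -2.0]
width: 0.0265
gripper_force: 88.7
[[-1.2, -0.3, -0.4], 'toolx yaw', np.float64(97.57), 'roll', np.float64(0.0011), 'after roll', [-1.2, -0.3, -0.4]]
[[-247.2, -142.6, -35.0], 'toolx yaw', np.float64(97.57), 'roll', np.float64(-0.2406), 'after roll', [-206.1, -197.4, -35.0]]
```

```bash
python3 -m crank '{"translation":[[-12,-7,-5],[-30,-18,-10],[-40,-23,-10],[-45,-26,-10],[-45,-26,0],[-40,-23,0],[-25,-14,0],[-10,-5.5,0]],"roll":[0,0,0,0,0,0,0,0],"fingers":[0,0,0,0,0,0,0,0]}' >/dev/null
python3 -m crank '{"translation":[[0,0,0],[0,0,0],[0,0,0],[0,0,0],[0,0,0],[0,0,0],[0,0,0]],"roll":[-0.06,-0.06,-0.06,-0.06,0,0,0],"fingers":[0,0,0,0,0,0,0]}'
python3 - <<'E'
from h import *
print(rel([.5084,-.4007,.0519],111.35))
E
```

```text
clock: 11.7
position: [0.5104, -0.3958, 0.1679]
ee_rot: [0.0, 0.564, 0.826, 0.0]
contact_force: [-0.5, 0.7, -2.6]
width: 0.027
gripper_force: 88.8
[[-3.9, -3.6, 116.0], 'toolx yaw', np.float64(111.28), 'roll', np.float64(-0.0012), 'after roll', [-3.8, -3.6, 116.0]]
```

```bash
python3 -m crank '{"translation":[[-3,-3.6,20],[0,0,30],[0,0,15],[0,0,10],[0,0,0],[0,0,0],[0,0,0]],"roll":[0,0,0,0,0,0,0],"fingers":[0,0,0,0,0,0,0]}'
python3 - <<'E'
from h import *
print(rel([.5084,-.4007,.0519],111.35))
E
```

```text
clock: 12.4
position: [0.5088, -0.4008, 0.094]
ee_rot: [0.001, 0.564, 0.826, -0.0]
contact_force: [-0.6, -0.4, -2.1]
width: 0.0269
gripper_force: 88.8
[[0.3, -0.4, 42.1], 'toolx yaw', np.float64(111.31), 'roll', np.float64(-0.0007), 'after roll', [0.2, -0.3, 42.1]]
```

```bash
python3 -m crank '{"translation":[[0,-0.3,14],[0,0,12],[0,0,8],[0,0,4],[0,0,2],[0,0,0.5],[0,0,0],[0,0,0]],"roll":[0,0,0,0,0,0,0,0],"fingers":[0,0,0,0,0,0,0,0]}'
```

```text
clock: 13.2
position: [0.5081, -0.4005, 0.0525]
ee_rot: [0.0, 0.564, 0.826, -0.0]
contact_force: [-0.6, 0.6, -1.8]
width: 0.0268
gripper_force: 89.0
```

```bash
python3 -m crank '{"translation":[[0,0,0.7],[0,0,0],[0,0,0]],"roll":[0,0,0],"fingers":[0,0,0]}'
python3 -m crank '{"translation":[[0,0,0.6],[0,0,0],[0,0,0]],"roll":[0,0,0],"fingers":[0,0,0]}'
```

```text
clock: 13.5
position: [0.5081, -0.4005, 0.052]
ee_rot: [0.001, 0.564, 0.826, -0.0]
contact_force: [0.6, 1.1, 0.5]
width: 0.0266
gripper_force: 89.3
clock: 13.8
position: [0.5081, -0.4006, 0.052]
ee_rot: [0.001, 0.564, 0.826, -0.0]
contact_force: [-0.2, 1.4, 4.8]
width: 0.0271
gripper_force: 89.7
```

Contact with the rest is confirmed by the 4.8 N upward force, so I release and rise.

```bash
python3 -m crank '{"translation":[[0,0,-0.5],[0,0,0],[0,0,0],[0,0,0],[0,0,0],[0,0,0],[0,0,0],[0,0,0]],"roll":[0,0,0,0,0,0,0,0],"fingers":[0.3,0.6,1,1,1,1,1,1]}' 30
python3 -m crank '{"translation":[[0,0,-8],[0,0,-20],[0,0,-35],[0,0,-45],[0,0,-45],[-30,0,-25],[-30,0,0],[0,0,0]],"roll":[0,0,0,0,0,0,0,0],"fingers":[1,1,1,1,1,1,1,1]}'
python3 - <<'E'
from h import *
import pickle
c=cam("wrist");im=get_image("wrist");cv2.imwrite("pics/w6.png",im);pickle.dump(c,open("w6.pkl","wb"))
e=np.array([np.cos(np.radians(111.3)),np.sin(np.radians(111.3))]);n=np.array([e[1],-e[0]])
for f in("w2","w6"):
    h=cv2.cvtColor(cv2.imread(f"pics/{f}.png"),cv2.COLOR_BGR2HSV); y=(h[...,0]>20)&(h[...,0]<35)&(h[...,1]>100)&(h[...,2]>150)
    p=blob(y,(290,60,345,150));(a,b),r=cv2.minEnclosingCircle(p);w=ray(pickle.load(open(f+".pkl","rb")),[[a,b]],.085)[0][:2]*1000;print(f,a,b,r,w@e,w@n)
E
```

```text
clock: 14.6
position: [0.5078, -0.4003, 0.0514]
ee_rot: [-0.0, 0.564, 0.826, 0.0]
contact_force: [-0.5, -0.7, 0.8]
width: 0.0854
gripper_force: 0.0
clock: 15.4
position: [0.5308, -0.46, 0.231]
ee_rot: [0.003, 0.565, 0.825, -0.001]
contact_force: [-0.8, 1.1, -0.4]
width: 0.0857
gripper_force: 0.0
w2 315.5 86.5 7.905794143676758 -504.6234744584304 328.60997600965607
w6 318.680908203125 64.57537841796875 9.054967880249023 -504.7144518845722 327.12342662007535
```

View pics/w6.png

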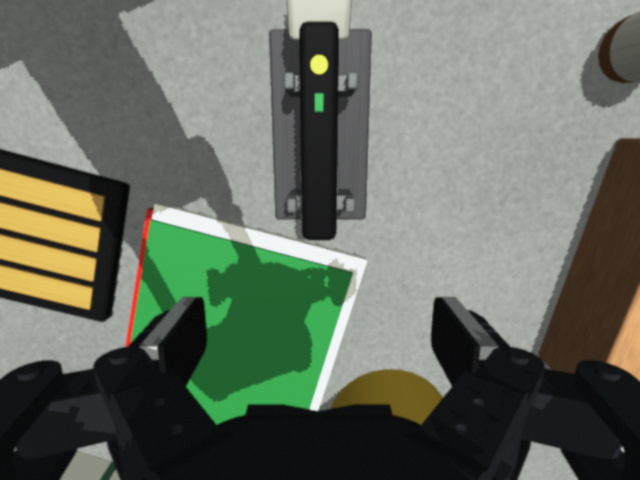

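The scanner lies back in both saddles, with the dot within 1.5 mm of where it started. Now I shut the fingers and move behind the orange cassette.

```bash
python3 -m crank '{"translation":[[0,0,0],[0,0,0],[0,0,0],[0,0,0],[44,12.7,3],[44,12.7,3],[44,12.7,3],[44,12.7,3]],"roll":[0.06,0.06,0.06,0.06,0,0,0,0],"fingers":[0,0,0,0,0,0,0,0]}' >/dev/null
python3 -m crank '{"translation":[[44,12.7,3],[44,12.7,3],[44,12.7,3],[44,12.7,3],[44,12.7,3],[44,12.7,3],[0,0,0],[0,0,0]],"roll":[0,0,0,0,0,0,0,0],"fingers":[0,0,0,0,0,0,0,0]}'
python3 - <<'E'
from h import *
print(rel([.5993,-.0036,.026],97.5))
E
```

```text
clock: 17.05
position: [0.5964, -0.0018, 0.1992]
ee_rot: [-0.001, 0.658, 0.753, -0.001]
contact_force: [0.6, -0.7, -0.1]
width: 0.0005
gripper_force: 0.0
[[-2.2, 2.9, 173.2], 'toolx yaw', np.float64(97.74), 'roll', np.float64(0.0042), 'after roll', [-2.2, 2.6, 173.2]]
```

```bash
python3 -m crank '{"translation":[[-2.2,2.7,40],[0,0,40],[0,0,40],[0,0,30],[0,0,15],[0,0,8],[0,0,0],[0,0,0]],"roll":[0.004,0,0,0,0,0,0,0],"fingers":[0,0,0,0,0,0,0,0]}'
python3 - <<'E'
from h import *
print(rel([.5993,-.0036,.026],97.5)); print(rel([.5792,.1491,.026],97.5))
E
```

```text
clock: 17.85
position: [0.6012, -0.0059, 0.0273]
ee_rot: [0.001, 0.661, 0.751, 0.0]
contact_force: [-0.4, 0.5, 0.6]
width: 0.0003
gripper_force: 0.0
[[2.5, -1.5, 1.3], 'toolx yaw', np.float64(97.28), 'roll', np.float64(-0.0038), 'after roll', [2.5, -1.5, 1.3]]
[[156.5, -2.1, 1.3], 'toolx yaw', np.float64(97.28), 'roll', np.float64(-0.0038), 'after roll', [156.6, -1.5, 1.3]]
```

```bash
python3 -m crank '{"translation":[[8,-1.5,1],[10,0,0],[7,0,0],[5,0,0],[8,0,0],[10,0,0],[12,0,0],[12,0,0]],"roll":[0,0,0,0,0,0,0,0],"fingers":[0,0,0,0,0,0,0,0]}'
python3 -m crank '{"translation":[[12,0,0],[12,0,0],[12,0,0],[10,0,0],[8,0,0],[5,0,0],[0,0,0]],"roll":[0,0,0,0,0,0,0],"fingers":[0,0,0,0,0,0,0]}'
python3 - <<'E'
from h import *
print(rel([.5792,.1491,.026],97.5))
E
```

```text
clock: 18.65
position: [0.5899, 0.067, 0.0256]
ee_rot: [0.0, 0.66, 0.751, 0.0]
contact_force: [0.4, -3.6, 2.5]
width: 0.0
gripper_force: 1.8
clock: 19.35
position: [0.5817, 0.126, 0.0251]
ee_rot: [-0.001, 0.66, 0.751, 0.0]
contact_force: [-0.3, 0.4, -0.1]
width: 0.0001
gripper_force: 0.0
[[23.3, 0.4, -0.9], 'toolx yaw', np.float64(97.34), 'roll', np.float64(-0.0028), 'after roll', [23.3, 0.5, -0.9]]
```

Pushing goes well. Now I creep to the stop while watching the force.

```bash
python3 -m crank '{"translation":[[4,0,-0.5],[5,0,0],[4,0,0],[3,0,0],[2,0,0],[1,0,0],[0,0,0]],"roll":[0,0,0,0,0,0,0],"fingers":[0,0,0,0,0,0,0]}'
python3 -m crank '{"translation":[[1,0,0],[1,0,0],[0.5,0,0],[0,0,0]],"roll":[0,0,0,0],"fingers":[0,0,0,0]}'
python3 - <<'E'
from h import *
print(rel([.5792,.1491,.026],97.5))
E
```

```text
clock: 20.05
position: [0.5798, 0.1438, 0.026]
ee_rot: [-0.0, 0.66, 0.751, 0.0]
contact_force: [-0.7, -0.1, -0.4]
width: -0.0001
gripper_force: 0.1
clock: 20.45
position: [0.5796, 0.146, 0.026]
ee_rot: [0.0, 0.66, 0.751, 0.0]
contact_force: [0.7, -2.0, -0.5]
width: 0.0002
gripper_force: 0.7
[[3.1, -0.0, 0.0], 'toolx yaw', np.float64(97.34), 'roll', np.float64(-0.0028), 'after roll', [3.1, -0.0, 0.0]]
```

```bash
for i in 1 ; do python3 -m crank '{"translation":[[1,0,0],[1,0,0],[1,0,0],[0,0,0]],"roll":[0,0,0,0],"fingers":[0,0,0,0]}'
python3 -m crank '{"translation":[[1,0,0],[0,0,0]],"roll":[0,0],"fingers":[0,0]}'
done
```

```text
clock: 20.85
position: [0.5794, 0.1481, 0.026]
ee_rot: [0.001, 0.66, 0.751, -0.0]
contact_force: [0.4, -4.4, -0.8]
width: 0.0001
gripper_force: 2.5
clock: 21.05
position: [0.5797, 0.1482, 0.026]
ee_rot: [0.001, 0.66, 0.751, -0.001]
contact_force: [1.5, -6.8, 0.2]
width: -0.0004
gripper_force: 3.8
```

```bash
python3 -m crank '{"translation":[[1,0,0],[1,0,0],[0,0,0]],"roll":[0,0,0],"fingers":[0,0,0]}'
python3 -m crank '{"translation":[[-3,0,0],[-6,0,0],[-15,0,0],[-25,0,0],[0,0,-30],[0,0,-50],[0,0,-50],[-40,0,-50]],"roll":[0,0,0,0,0,0,0,0],"fingers":[0,0,0,0,0,0,0,0]}'
python3 -m crank '{"translation":[[0,0,-50],[0,0,-30],[0,0,0],[0,0,0]],"roll":[0,0,0,0],"fingers":[0,0,0,0]}'
python3 - <<'E'
from h import *
Y=np.radians(97.5);ex=np.array([np.cos(Y),np.sin(Y)]);ey=np.array([-ex[1],ex[0]]);L=np.array([540.7,135.0])
c=cam("wrist");im=get_image("wrist");cv2.imwrite("pics/w7.png",im);h=cv2.cvtColor(im,cv2.COLOR_BGR2HSV); H,S,V=[h[...,i].astype(int) for i in range(3)]
for nm,m in(("orange",(H>8)&(H<22)&(S>150)&(V>60)),("blue",(H>105)&(H<125)&(S>150)&(V>60))):
    p=blob(m,(150,0,420,400)); 
    for z in(.08,.01):
        l=ray(c,p,z)[:,:2]*1000-L; print(nm,z,"x",(l@ex).min(),(l@ex).max(),"y",(l@ey).min(),(l@ey).max())
t=get_image("top");cv2.imwrite("pics/t2.png",t)
t0=cv2.imread("pics/top0.png")
for nm,roi in(("bottle",(380,155,415,190)),("jar",(155,290,190,318)),("blue",(255,240,305,272))):
    x0,y0,x1,y1=roi;print(nm,cv2.absdiff(t0[y0:y1,x0:x1],t[y0:y1,x0:x1]).mean())
E
```

```text
clock: 21.35
position: [0.5797, 0.1483, 0.0261]
ee_rot: [0.003, 0.659, 0.752, -0.002]
contact_force: [2.5, -13.4, 0.7]
width: -0.0
gripper_force: 6.6
clock: 22.15
position: [0.5893, 0.0745, 0.1982]
ee_rot: [0.0, 0.659, 0.752, 0.002]
contact_force: [1.1, -1.6, -0.3]
width: -0.0002
gripper_force: 0.0
clock: 22.55
position: [0.589, 0.072, 0.2755]
ee_rot: [0.0, 0.661, 0.751, 0.001]
contact_force: [-0.2, -0.4, -1.1]
width: -0.0001
gripper_force: 0.0
orange 0.08 x 17.69957783902497 101.50405549207699 y -70.84377579026416 -11.151323173479293
orange 0.01 x 21.727598173918636 122.91496914935273 y -77.53356533426535 -5.459584127985919
blue 0.08 x -81.87326145901756 27.69153838306915 y 3.8440154093933 68.35006284972619
blue 0.01 x -98.49883973600588 33.79211127222658 y 12.646117745953312 90.53213929633309
bottle 3.42530612244898
jar 3.5166666666666666
blue 12.8475
```

View pics/w7.png

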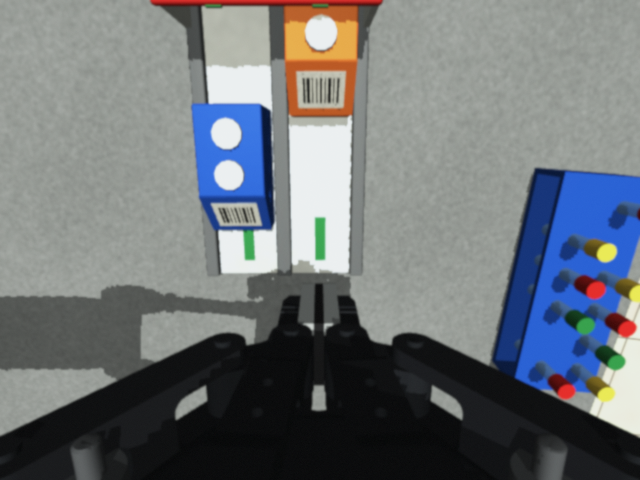

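The orange cassette's outer end is at loader x ≈ 20, where a cassette fully home should be, and the tool stopped dead against 13 N. The blue cassette is still at about -32, and the robot is clear of everything. I'm handing in.

```bash
python3 -c "
from rig import manip
print(manip.sign_off())"
```

```text
the job is handed in; nothing more can be done
None
```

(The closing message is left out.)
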